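# Reset the tripped dry-block heater

### The arm

A 6-joint arm with a two-finger parallel gripper is mounted at the origin on the work surface. World frame = base frame: x ahead of the robot, y to its left, z up, the work surface at z = 0. Lengths are in mm, angles in rad, forces in N, time in s.
With the tool pointing down it reaches from about 275 to 750 mm from the base axis. Payload 10.2 kg.
Tool frame: the origin (TCP) lies at the very end of the fingers, on their centre line; the grasp point (between the pads) lies 19 mm behind it; z points along the fingers, y is the line along which they close (so a half turn about z gives the same grasp; the last joint's range is limited). The gripper opens to 85 mm and grips with 20 to 120 N. Pads are 22 mm wide; open, the fingers measure 114 mm over their backs; the gripper's body (76 mm by 85 mm) begins 54 mm behind the grasp point. The pads swing forward as they close: fully open they stand 13 mm farther back than shut.
Start: joints at [-1.49, 0.313, 1.498, -0, 1.331, -0.223], TCP at [157.04, -500.969, 231.294] pointing down, gripper open.
Joint ranges: [-2.94, 2.94], [-0.97, 2.17], [0.19, 2.56], [-1.23, 4.37], [0.02, 3.11], [-2.88, 2.88]. Speed limits (rad/s): [2.39, 2.39, 3.01, 3.14, 3.14, 3.14].

### API

Orientations are given as a unit quaternion [w, x, y, z].
In Python, from rig import ctrl gives the robot as it stands.
- The arm moves only by the tool step_arm, never from a script. Its argument "increments" is a list of rows, each a list of 3 entries, a list of its own where there are three numbers: the shift along the tool's x, y, z in cm, then the turn, a rotation vector about the tool's x, y, z in degrees, then the opening in per cent of the stroke, from 0 (shut) to 100 (fully open). A call has 1 to 8 rows; each row is the pose to reach, as a shift and turn from the pose commanded when the call began, along the tool's axes at that moment; what a row does not reach only later rows make up. A row lasts 1/8 s, in which the tool goes at most 62.5 mm and 10.7 degrees, less where a joint would pass 70% of its speed; a pose out of reach is approached as far as the arm can. A call with a gripper value outside its range is refused whole. The fingers move at their own pace and stop on an object; "squeeze" is the grip in N (left out, the last holds). Time passes only in rows, so rows that repeat a pose let the fingers close. It gives the time, the measured TCP pose, the force, the opening and the grip force at its end, in the units of the state.
- ctrl.sense(): the state, without advancing time (a new reading comes with each control period).
- ctrl.capture(name): name is "scene" or "top"; returns a dict with "img" (400x640x3 uint8, red, green, blue), "fx", "fy", "cx", "cy" (pixels), "extrinsics" (4x4, takes a point from camera to world coordinates). Camera axes: x right, y down, z forward; pixel columns grow to the right and rows downward; lengths in mm; the calibration is good to about 2 mm. A picture is of the moment at which its call begins. There is no depth.
- ctrl.finish_job(): hands the job in; it is judged then, once.
The state is a dict: "time_s": time; "joints": joint angles; "dq": joint speeds; "tau": joint torques, N m; "eef_pos": TCP position; "ee_rot": TCP orientation; "force": force on the tool from outside, world axes, zero at the start; "wrist_torque": the same for the moment, N m; "grip_width": opening from 0.0 (shut) to 1.0 (fully open); "grip_force": force on a finger pad.
Only numpy, scipy, OpenCV 4.12 (cv2) and the standard library are available. Lean on these libraries where they do the work, as an engineer would, in place of code of your own. Each camera call takes 0.05 s, during which the arm holds its last target. There are 200 camera calls.

### The job

The block heater on the bench has tripped its over-temperature cut-out, whose reset button lies under a red-ringed hole in the floor of the heating well, below the tube block. Lift the aluminium tube block out of the well by its black handle and set it down upright on the cork mat without dropping it or tipping it over; then take the green-handled nylon probe from the green stand, reach it down through the hole and press the reset button right down. Finish while the gripper still holds the probe and keeps the button down, and leave the screwdriver, jar, blue tube rack and pipette where they are.

Things in the scene. Friction and masses are not known exactly. Their poses are not given: they have to be found in the camera images.
- heater: White single-block heater fixed to the bench, 250 mm (its x) by 170 mm (its y) by 85 mm high; origin under its centre at bench height, z up; the sloping dark control panel is at its -x end (55 mm high at the -x edge, rising to 85 mm at x = -45 mm). An open rectangular well, 79 mm along x by 98 mm along y, is sunk in its flat top, centred at x = +30 mm, y = 0, 40 mm deep: the well's aluminium floor is 45 mm above the bench.
- reset_hole (a point): Centre of the mouth of the reset hole, in the well floor 45 mm above the bench: heater frame x = +12 mm, y = -22 mm. The hole is round and vertical, 14 mm in diameter with a 2 mm countersink, ringed in red; hidden under the block at first. Axes as the heater's.
- reset (a joint): Travel of the red reset button, in m: 0 = up (out), 0.005 = fully down. Spring-loaded: it starts to move at about 3 N and is fully down at about 7 N; it springs back up when let go.
- reset_top (a point): Centre of the red button's top face (13 mm across), right under the reset hole: 15 mm below the well floor (30 mm above the bench) when up, 20 mm below when fully down.
- block: Aluminium tube block, 76 mm (its x) by 95 mm (its y) by 50 mm high, about 0.7 kg, with empty tube holes in its top and a black T-handle on a 10 mm steel post screwed into its middle. Origin at the centre of its underside, z up. It starts in the well, on its floor and square with the heater (1.5 mm play all round), standing 10 mm proud of the heater's top.
- block_handle (a point): Middle of the block's black handle bar, 87 mm above the block's underside; the bar is 64 mm long along the block's y, 14 mm wide along its x and 18 mm high; 28 mm of free space between bar and block top.
- mat: Cork mat fixed to the bench, 150 mm by 150 mm by 6 mm thick; origin under its centre, so its top is 6 mm above the bench. It lies to the left or right of the heater.
- stand: Dark green tool stand fixed to the bench on the heater's other side, 60 mm (its x) by 150 mm (its y) by 60 mm high, origin under its centre. Two vertical holes 8.5 mm in diameter, 56 mm deep, at y = +40 mm and -40 mm, hold the probe and the screwdriver upright; which is in which hole varies.
- probe: The reset probe: a white nylon rod 6 mm in diameter and 85 mm long with a round green handle above it, 16 mm in diameter and 70 mm long, dark at its top end and in a band near its lower end; 155 mm over all, 45 g. Origin at the middle of its lower tip, z along it towards the handle. It stands upright in the stand, tip 4 mm above the bench.
- probe_tip (a point): The lower tip of the probe (its origin).
- probe_handle (a point): Middle of the probe's green handle, 120 mm above the tip.
- screwdriver: Short blue-handled screwdriver, 110 mm over all, handle 16 mm in diameter, steel shaft 6 mm in diameter, standing upright in the stand's other hole (its top 114 mm above the bench, so carry the probe clear of it); origin at its lower tip. Leave it there.
- jar: Glass jar, 76 mm across and 128 mm high, with a foil lid; origin under its centre. A bystander.
- tube_rack: Blue rack of small tubes, 85 by 125 by 44 mm; origin under its centre. A bystander.
- pipette: Hand pipette, dark and green with a white nose, 240 mm long along its y and 25 mm high, lying beyond the heater; origin underneath, at the lower end of its dark body. A bystander.
Mind the look-alikes: they are no part of the job. What is shaped like the probe but orange or pink is not meant.

How it is judged:
By the outcome, as a careful person would: the job done as asked, in the order asked, and still so for the second after the job is handed in, while the arm keeps its last pose, push and grip.
It also fails if it takes over 54 s, if anything falls off the work surface, if the arm or the gripper's body presses on something with over 40 N, if the wrist force passes 120 N, or if a joint passes its speed limit or range.

## Working session

There is one attempt and no reset: what is moved stays moved. The work goes in short steps, Python scripts to look and compute and a tool call to move; the robot and the scene stay as the last step left them, time stands still between calls to the robot, and variables do not carry over. Pictures are saved under pics/ and viewed, at most 10 in all, crops included, and the job is handed in when it is done.

Besides the shell and the picture viewer there is one more tool, called as a command line: name --argument value ..., lists and objects as JSON in quotes. step_arm: Moves the arm, as the interface text tells. Its arguments: {"type":"object","properties":{"increments":{"type":"array"},"squeeze":{"type":"number"}},"required":["increments"]}

```bash
mkdir -p pics
python3 - <<'E'
from rig import ctrl
import cv2,pickle
for n in("scene","top"):
    d=ctrl.capture(n); cv2.imwrite(f"pics/{n}0.png",d["img"][:,:,::-1]); pickle.dump(d,open(n+".pkl","wb"))
    print(n,d["fx"],d["fy"],d["cx"],d["cy"]); print(d["extrinsics"])
s=ctrl.sense();print(s)
E
```

```text
scene 443.24089392250744 443.24089392250744 313.19029712649416 196.25371313726228
[[-2.86174845e-01  5.87061390e-01 -7.57273321e-01  1.25842042e+03]
 [ 9.58096576e-01  1.85586312e-01 -2.18194114e-01  2.04022806e+02]
 [ 1.24462230e-02 -7.87982643e-01 -6.15571642e-01  6.85354793e+02]
 [ 0.00000000e+00  0.00000000e+00  0.00000000e+00  1.00000000e+00]]
top 361.8459220872279 361.8459220872279 321.95102833106745 198.70334192044172
[[-2.18657019e-02 -9.90125722e-01  1.38466404e-01  4.47557871e+02]
 [-9.98735220e-01  2.79048600e-02  4.18243913e-02 -1.07823800e+01]
 [-4.52752912e-02 -1.37376755e-01 -9.89483590e-01  8.81250153e+02]
 [ 0.00000000e+00  0.00000000e+00  0.00000000e+00  1.00000000e+00]]
{'time_s': 0.1, 'joints': array([-1.49038857e+00,  3.13387665e-01,  1.49834308e+00, -1.00273337e-05,
        1.33097072e+00, -2.23394246e-01]), 'dq': array([ 0.00019398, -0.00150222, -0.00047855,  0.00159193, -0.00072169,
       -0.00056757]), 'tau': array([ 2.64970360e-03, -4.12895608e+01, -2.60142034e+01, -1.37044185e-04,
        3.03419569e-03,  3.31559612e-06]), 'eef_pos': array([ 157.02489608, -500.74040445,  230.80234852]), 'ee_rot': array([-5.53334779e-04,  9.88484877e-01,  1.51318674e-01,  3.47452535e-05]), 'force': array([-0.25137056, -1.1788501 ,  0.24865115]), 'wrist_torque': array([-0.0122621 , -0.02366288,  0.0707838 ]), 'grip_force': 0.0, 'grip_width': 1.0001585644220272}
```

View pics/scene0.png

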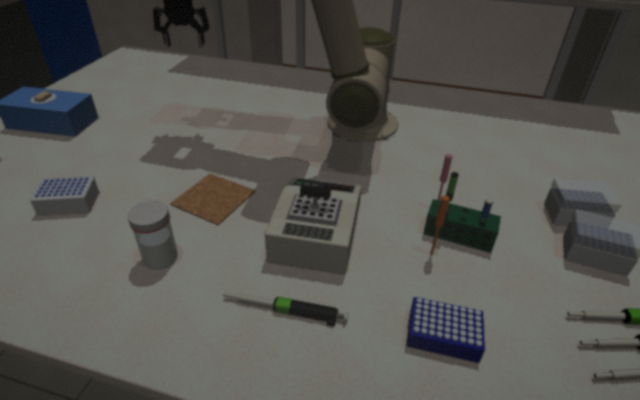

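View pics/top0.png

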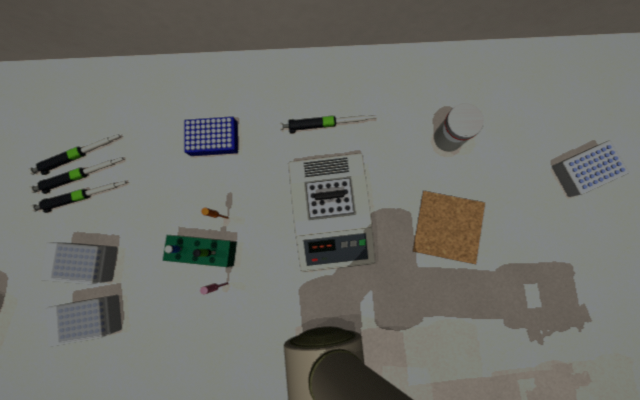

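The probe could be confused with three things. The green-handled one in the stand (top about (205,252), scene (452,185)) matches the description. The orange (top (208,212)) and pink (top (208,288)) look-alikes don't, and the blue screwdriver (top (170,249)) is in the other hole. I'll check the green one in a close crop.

Run:
```python
import pickle,cv2,numpy as np
t=pickle.load(open("top.pkl","rb"))["img"];s=pickle.load(open("scene.pkl","rb"))["img"]
up=lambda im,f:cv2.resize(im,None,fx=f,fy=f,interpolation=cv2.INTER_CUBIC)
a=up(t[145:275,280:380],4) #400x520
b=up(t[195:295,155:255],4)
b=up(t[225:275,155:245],4) #360x200
c=up(s[150:255,420:510],4)[:316]
c=up(s[150:228,420:510],4) #360x312
o=np.vstack([b,c])
o=np.hstack([a,np.vstack([o,np.zeros((520-o.shape[0],360,3),np.uint8)])])
cv2.imwrite("pics/c1.png",np.clip(o.astype(float)*1.5,0,255).astype(np.uint8)[:,:,::-1]);print(o.shape)
```

```text
(520, 760, 3)
```

View pics/c1.png

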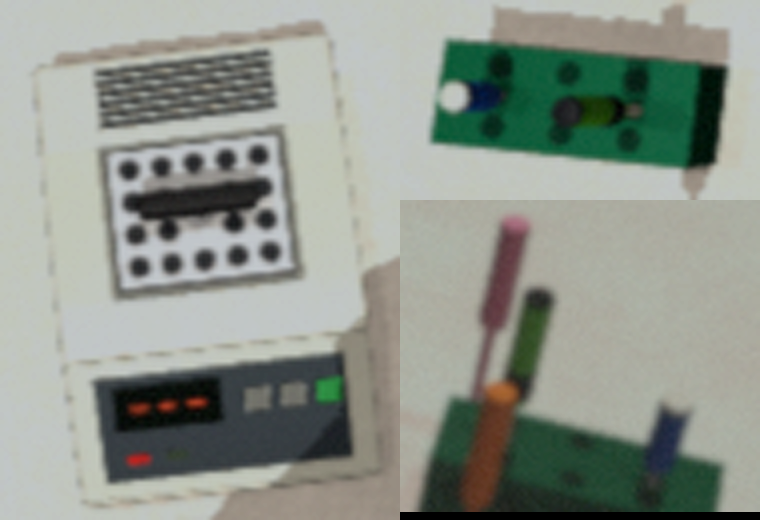

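```bash
cat > h.py <<'E'
import pickle,numpy as np
from scipy.optimize import least_squares
def proj(d,P):
    E=d["extrinsics"];c=(np.atleast_2d(P)-E[:3,3])@E[:3,:3]
    return np.c_[d["fx"]*c[:,0]/c[:,2]+d["cx"],d["fy"]*c[:,1]/c[:,2]+d["cy"]]
def ray(d,uv,z):
    E=d["extrinsics"];r=E[:3,:3]@np.array([(uv[0]-d["cx"])/d["fx"],(uv[1]-d["cy"])/d["fy"],1]);o=E[:3,3]
    return o+r*(z-o[2])/r[2]
def tf(p,L):
    L=np.atleast_2d(np.array(L,float));c,s=np.cos(p[2]),np.sin(p[2])
    return np.c_[p[0]+c*L[:,0]-s*L[:,1],p[1]+s*L[:,0]+c*L[:,1],L[:,2]]
def fit(d,L,uv,x0):
    r=least_squares(lambda p:(proj(d,tf(p,L))-uv).ravel(),x0,x_scale=[10,10,.1],loss='soft_l1')
    return r.x,np.round(proj(d,tf(r.x,L))-uv,1)
E
python3 - <<'E'
from h import *
t=pickle.load(open("top.pkl","rb"))
A=lambda q:np.array(q)/4-.375+[280,145]
B=lambda q:(np.array(q)-[400,0])/4-.375+[155,225]
L=[(125,85,85),(125,-85,85),(-45,85,85),(-45,-85,85),(69.5,49,85),(69.5,-49,85),(-9.5,-49,85),(-9.5,49,85),(-125,85,55),(-125,-85,55)]
q=[(35,68),(327,35),(65,362),(365,325),(100,150),(283,126),(300,275),(117,297),(85,505),(380,470)]
h,r=fit(t,L,A(q),[500,0,0]);print("heater",h,r.tolist())
s,r=fit(t,[(30,75,60),(-30,75,60),(-30,-75,60),(30,-75,60)],B([(445,40),(432,142),(690,165),(702,64)]),[450,300,0]);print("stand",s,r.tolist())
m,r=fit(t,[(75,75,6),(75,-75,6),(-75,-75,6),(-75,75,6)],np.array([(422,191),(485,203),(476,262),(414,251)]),[450,-250,0]);print("mat",m,r.tolist())
print("probe top",ray(t,B((569,110)),159),"holes",tf(s,[(0,40,0),(0,-40,0)]))
print("sd top",ray(t,B((455,96)),114))
print("handle",tf(h,(30,0,132)),"from image",ray(t,A((200,199)),141))
np.save("poses.npy",[h,s,m])
S=pickle.load(open("scene.pkl","rb"))
print("scene: probe top",proj(S,[*tf(s,(0,-40,0))[0,:2],159]),"handle",proj(S,tf(h,(30,0,141))))
E
```

```text
heater [5.31693328e+02 3.35291504e+00 9.30227544e-02] [[-1.1, -1.0], [0.6, -2.0], [-0.8, 0.3], [1.2, 0.5], [1.1, 0.5], [-1.2, 1.2], [-1.0, -1.1], [0.7, -1.3], [-0.5, 0.5], [1.0, 0.6]]
stand [ 4.51782955e+02  3.13840113e+02 -1.07497290e-01] [[0.4, -0.3], [-0.1, 0.5], [-0.2, 0.6], [-0.1, -0.8]]
mat [ 4.95006434e+02 -2.74989477e+02 -2.11275538e-01] [[0.3, -0.8], [0.0, -1.6], [0.6, 1.8], [-1.4, 0.6]]
probe top [447.44587571 273.41109868 159.        ] holes [[456.07456979 353.60922248   0.        ]
 [447.4913397  274.07100423   0.        ]]
sd top [456.2021818  353.41436023 114.        ]
handle [[561.56362326   6.13957467 132.        ]] from image [559.73805412   4.42207021 141.        ]
scene: probe top [[453.74347927 173.05144509]] handle [[314.68565012 187.99532798]]
```

```bash
cat > m.py <<'E'
import sys
from rig import ctrl
import numpy as np
from scipy.spatial.transform import Rotation as R
# usage: m.py x y z phi_deg : increments (cm, deg) from current pose to tool-down pose
x,y,z,phi=map(float,sys.argv[1:5]); s=ctrl.sense(); w=s["ee_rot"]
C=R.from_quat([w[1],w[2],w[3],w[0]])
T=R.from_euler('z',phi,degrees=True)*R.from_euler('x',180,degrees=True)
print("t",s["time_s"],"pos",s["eef_pos"].round(1),"phi",(C.as_matrix()[:2,0]).round(3),"F",s["force"].round(1),"grip",round(s["grip_width"],3),round(float(s["grip_force"]),1))
print("shift cm",(C.inv().apply(np.array([x,y,z])-s["eef_pos"])/10).round(2),"turn deg",(C.inv()*T).as_rotvec(degrees=True).round(2))
E
python3 m.py 561 5.5 200 95.3
python3 - <<'E'
from h import *
t=pickle.load(open("top.pkl","rb"))
print("jar",ray(t,(464,121),128),"pipette",ray(t,(285,127),15),ray(t,(375,118),15))
E
```

```text
t 0.1 pos [ 157.  -500.7  230.8] phi [0.954 0.299] F [-0.3 -1.2  0.2] grip 1.0 0.0
shift cm [ 53.69 -36.22   3.13] turn deg [-4.000e-02 -5.000e-02 -7.789e+01]
jar [ 711.4179804 -285.2239383  128.       ] pipette [752.30971031 114.30492853  15.        ] [ 767.04987784 -110.21271803   15.        ]
```

step_arm --increments '[[[53.7,-36.2,3.1],[0,0,-77.9],100],[[53.7,-36.2,3.1],[0,0,-77.9],100],[[53.7,-36.2,3.1],[0,0,-77.9],100],[[53.7,-36.2,3.1],[0,0,-77.9],100],[[53.7,-36.2,3.1],[0,0,-77.9],100],[[53.7,-36.2,3.1],[0,0,-77.9],100],[[53.7,-36.2,3.1],[0,0,-77.9],100],[[53.7,-36.2,3.1],[0,0,-77.9],100]]'

```text
time_s: 1.1
eef_pos: [469.6, -108.8, 207.2]
ee_rot: [0.0, 0.672, 0.74, -0.0]
force: [0.9, -1.1, 0.8]
grip_width: 1.003
grip_force: 0.0
```

```bash
python3 m.py 561 5.5 200 95.3
```

```text
t 1.1 pos [ 469.6 -108.8  207.2] phi [-0.096  0.995] F [ 0.9 -1.1  0.8] grip 1.003 0.0
shift cm [10.5  10.19  0.72] turn deg [-0.    0.    0.19]
```

step_arm --increments '[[[10.5,10.2,0.7],[0,0,0],100],[[10.5,10.2,0.7],[0,0,0],100],[[10.5,10.2,0.7],[0,0,0],100],[[10.5,10.2,0.7],[0,0,0],100],[[10.5,10.2,0.7],[0,0,0],100]]'

```text
time_s: 1.72
eef_pos: [560.0, 2.5, 200.3]
ee_rot: [-0.0, 0.674, 0.739, -0.0]
force: [-0.1, 0.3, 0.9]
grip_width: 0.997
grip_force: 0.0
```

```bash
python3 m.py 561 5.5 112 95.3
python3 - <<'E'
from h import *
from rig import ctrl
import cv2
d=ctrl.capture("scene");pickle.dump(d,open("s2.pkl","wb"))
h=np.load("poses.npy")[0]
print(proj(d,tf(h,[(30,32,141),(30,-32,141),(30,0,132)])), proj(d,ctrl.sense()["eef_pos"]))
cv2.imwrite("pics/s2.png",np.clip(cv2.resize(d["img"][110:240,250:390],None,fx=4,fy=4,interpolation=cv2.INTER_CUBIC)*1.5,0,255)[:,:,::-1])
E
```

```text
t 1.725 pos [560.    2.5 200.3] phi [-0.092  0.996] F [-0.1  0.3  0.9] grip 0.997 0.0
shift cm [0.29 0.13 8.83] turn deg [-0.04  0.   -0.03]
[[330.12450681 190.00208375]
 [299.40618943 186.00929064]
 [314.62209177 191.4940515 ]] [[313.47787062 163.01085012]][ WARN:0@2.205] global loadsave.cpp:1063 imwrite_ Unsupported depth image for selected encoder is fallbacked to CV_8U.
```

View pics/s2.png

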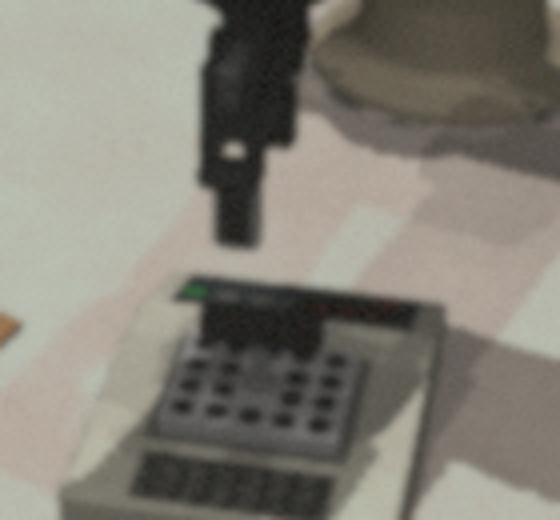

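The handle bar shows at about (316,192), within about 1 px of the prediction, and the fingers are aligned above it. Descending and gripping.

step_arm --increments '[[[0.3,0.1,4],[0,0,0],100],[[0.3,0.1,8.8],[0,0,0],100],[[0.3,0.1,8.8],[0,0,0],100],[[0.3,0.1,8.8],[0,0,0],100]]'

```text
time_s: 2.28
eef_pos: [562.1, 5.6, 114.5]
ee_rot: [0.001, 0.674, 0.739, 0.001]
force: [0.2, 0.4, 0.5]
grip_width: 1.0
grip_force: 0.0
```

step_arm --increments '[[[0,0,0],[0,0,0],0],[[0,0,0],[0,0,0],0],[[0,0,0],[0,0,0],0],[[0,0,0],[0,0,0],0],[[0,0,0],[0,0,0],0],[[0,0,0],[0,0,0],0]]' --squeeze 80

```text
time_s: 3.02
eef_pos: [561.0, 6.4, 112.6]
ee_rot: [-0.0, 0.674, 0.739, -0.0]
force: [-4.1, -0.2, 5.0]
grip_width: 0.149
grip_force: 78.6
```

```bash
python3 m.py 561 5.5 112 95.3
```

```text
t 3.025 pos [561.    6.4 112.6] phi [-0.093  0.996] F [-4.1 -0.2  5. ] grip 0.149 78.6
shift cm [-0.09 -0.01  0.06] turn deg [-0.03  0.    0.01]
```

step_arm --increments '[[[0,0,-0.5],[0,0,0],0],[[0,0,-1.2],[0,0,0],0],[[0,0,-2],[0,0,0],0],[[0,0,-3],[0,0,0],0],[[0,0,-4],[0,0,0],0],[[0,0,-5],[0,0,0],0],[[0,0,-6],[0,0,0],0],[[0,0,-7],[0,0,0],0]]'

```text
time_s: 4.03
eef_pos: [561.3, 6.4, 183.1]
ee_rot: [0.0, 0.674, 0.739, 0.0]
force: [-0.5, 0.3, -7.7]
grip_width: 0.149
grip_force: 78.0
```

```bash
python3 m.py 495 -275 180 77.9;python3 - <<'E'
from rig import ctrl
import cv2,numpy as np
a=ctrl.capture("scene")["img"][80:270,200:400]
cv2.imwrite("pics/s3.png",np.clip(cv2.resize(a,None,fx=3,fy=3)*1.5,0,255).astype(np.uint8)[:,:,::-1])
E
```

```text
t 4.025 pos [561.3   6.4 183.1] phi [-0.092  0.996] F [-0.5  0.3 -7.7] grip 0.149 78.0
shift cm [-27.4   -9.2    0.31] turn deg [ 0.   -0.   17.41]
```

View pics/s3.png

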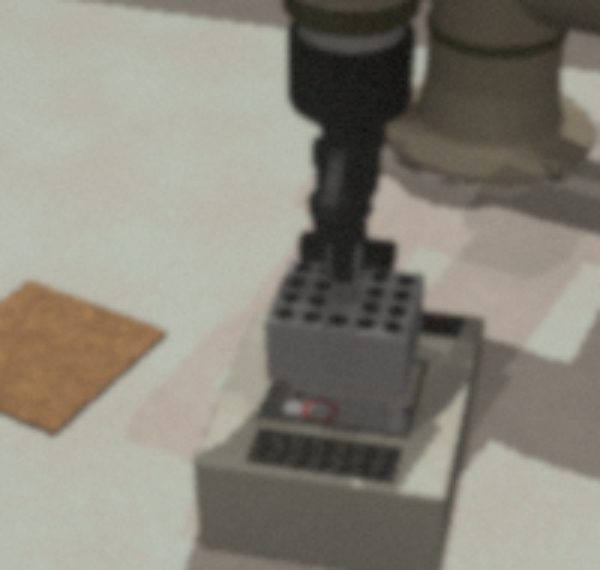

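The block is lifted level and clear of the well, with the red ring visible at about (307,217). Carrying it to the mat.

step_arm --increments '[[[-1,-0.3,0],[0,0,0],0],[[-4,-1.3,0],[0,0,2],0],[[-8,-2.7,0],[0,0,5],0],[[-13,-4.4,0],[0,0,8],0],[[-18,-6,0],[0,0,12],0],[[-22.5,-7.5,0],[0,0,15],0],[[-25.8,-8.6,0],[0,0,17.4],0],[[-27.4,-9.2,0],[0,0,17.4],0]]'

```text
time_s: 5.08
eef_pos: [493.9, -277.0, 181.8]
ee_rot: [-0.0, 0.778, 0.628, -0.0]
force: [-0.9, -0.0, -7.6]
grip_width: 0.147
grip_force: 78.2
```

step_arm --increments '[[[0,0,1],[0,0,0],0],[[0,0,3],[0,0,0],0],[[0,0,5],[0,0,0],0],[[0,0,7],[0,0,0],0],[[0,0,8.5],[0,0,0],0],[[0,0,9.5],[0,0,0],0],[[0,0,9.5],[0,0,0],0]]'

```text
time_s: 5.95
eef_pos: [494.9, -274.6, 86.9]
ee_rot: [-0.001, 0.778, 0.629, -0.0]
force: [-0.0, -0.2, -7.1]
grip_width: 0.149
grip_force: 78.3
```

```bash
python3 m.py 495 -275 73.6 77.9
```

```text
t 5.95 pos [ 494.9 -274.6   86.9] phi [0.209 0.978] F [-0.  -0.2 -7.1] grip 0.149 78.3
shift cm [-0.04  0.02  1.33] turn deg [-0.05 -0.03  0.03]
```

step_arm --increments '[[[0,0,0.4],[0,0,0],0],[[0,0,0.8],[0,0,0],0],[[0,0,1.0],[0,0,0],0],[[0,0,1.2],[0,0,0],0],[[0,0,1.3],[0,0,0],0],[[0,0,1.35],[0,0,0],0],[[0,0,1.35],[0,0,0],0]]'

```text
time_s: 6.82
eef_pos: [495.0, -275.0, 73.9]
ee_rot: [0.0, 0.778, 0.629, -0.0]
force: [-0.3, -0.5, -6.8]
grip_width: 0.149
grip_force: 78.4
```

step_arm --increments '[[[0,0,0.05],[0,0,0],0],[[0,0,0.1],[0,0,0],0],[[0,0,0.1],[0,0,0],0]]'

```text
time_s: 7.2
eef_pos: [495.0, -275.1, 73.6]
ee_rot: [0.0, 0.778, 0.629, -0.0]
force: [-4.5, 2.4, 4.7]
grip_width: 0.15
grip_force: 79.9
```

The block is now on the mat: the force changed from -6.8 to +4.7 N. Releasing.

step_arm --increments '[[[0,0,0],[0,0,0],25],[[0,0,0],[0,0,0],50],[[0,0,0],[0,0,0],100],[[0,0,0],[0,0,0],100],[[0,0,0],[0,0,0],100],[[0,0,-3],[0,0,0],100],[[0,0,-8],[0,0,0],100],[[0,0,-14],[0,0,0],100]]'

```text
time_s: 8.2
eef_pos: [494.6, -274.7, 213.9]
ee_rot: [-0.001, 0.778, 0.629, -0.0]
force: [0.5, -1.6, -0.1]
grip_width: 1.001
grip_force: 0.0
```

```bash
python3 m.py 447.5 274 220 95;python3 - <<'E'
from rig import ctrl
import cv2,numpy as np,pickle
d=ctrl.capture("scene");pickle.dump(d,open("s4.pkl","wb"));a=d["img"]
b=cv2.resize(a[100:270,140:340],None,fx=2,fy=2);c=cv2.resize(a[195:235,280:350],None,fx=6,fy=6,interpolation=cv2.INTER_CUBIC)[:, :400]
cv2.imwrite("pics/s4.png",np.clip(np.vstack([b,c])*1.5,0,255).astype(np.uint8)[:,:,::-1])
E
```

```text
t 8.2 pos [ 494.6 -274.7  213.9] phi [0.21  0.978] F [ 0.5 -1.6 -0.1] grip 1.001 0.0
shift cm [ 52.66 -16.1   -0.54] turn deg [ -0.08  -0.06 -17.1 ]
```

View pics/s4.png

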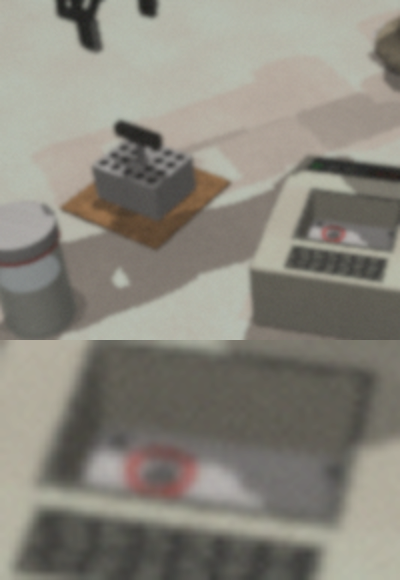

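The block stands upright on the mat at about (212,185), and the ring is at about (306,216.5). Next I'll measure the hole and check clearance to the pink and orange look-alikes.

Run:
```python
from h import *
from rig import ctrl
import cv2
h,s,m=np.load("poses.npy");H=tf(h,(12,-22,45))[0];print("hole pred",H)
t0=pickle.load(open("top.pkl","rb"))
for n,b,tp in(("pink",(227,285),(206,289.5)),("orange",(228,217),(205,211))):
    print(n,ray(t0,b,0).round(),[ray(t0,tp,z).round() for z in(155,)])
def ring(d,nm):
    uv=proj(d,H)[0];x,y=uv.astype(int);I=d["img"][y-12:y+13,x-12:x+13].astype(float)
    e=np.clip(I[...,0]-I[...,1:].max(2)-18,0,None);yy,xx=np.mgrid[y-12:y+13,x-12:x+13]
    q=e>0
    if q.sum()>5:
        (cx,cy),_,_=cv2.minAreaRect(np.c_[xx[q],yy[q]].astype(np.float32));print(nm,"pred",uv,"centroid",(e*xx).sum()/e.sum(),(e*yy).sum()/e.sum(),"box",cx,cy,"n",q.sum(),"->",ray(d,(cx,cy),45))
    else: print(nm,"no red")
ring(pickle.load(open("s4.pkl","rb")),"scene")
d=ctrl.capture("top");pickle.dump(d,open("t4.pkl","wb"));ring(d,"top")
a=cv2.resize(d["img"][135:300,150:390],None,fx=3,fy=3,interpolation=cv2.INTER_CUBIC)
cv2.imwrite("pics/t4.png",np.clip(a*1.5,0,255).astype(np.uint8)[:,:,::-1])
```

```text
hole pred [545.68499661 -17.43730417  45.        ]
pink [367. 260.   0.] [array([373., 255., 155.])]
orange [532. 260.   0.] [array([531., 260., 155.])]
scene pred [305.88754178 216.59133379] centroid 306.0973451327434 217.08554572271387 box 306.5 217.0 n 40 -> [546.6027216  -15.72977554  45.        ]
top pred [340.18281789 206.25105301] centroid 340.2384158415842 207.17663366336635 box 340.0 206.5 n 95 -> [545.1145307  -16.99646724  45.        ]
```

View pics/t4.png

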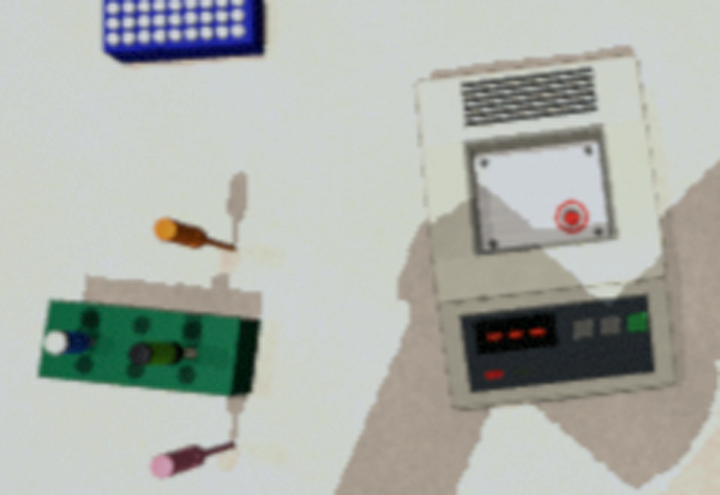

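step_arm --increments '[[[52.7,-16.1,-0.5],[0,0,-62.1],100],[[52.7,-16.1,-0.5],[0,0,-62.1],100],[[52.7,-16.1,-0.5],[0,0,-62.1],100],[[52.7,-16.1,-0.5],[0,0,-62.1],100],[[52.7,-16.1,-0.5],[0,0,-62.1],100],[[52.7,-16.1,-0.5],[0,0,-62.1],100],[[52.7,-16.1,-0.5],[0,0,-62.1],100],[[52.7,-16.1,-0.5],[0,0,-62.1],100]]'

```text
time_s: 9.3
eef_pos: [451.8, 225.2, 217.3]
ee_rot: [0.0, 0.342, 0.94, 0.0]
force: [1.1, 0.4, 0.6]
grip_width: 1.007
grip_force: 0.0
```

step_arm --increments '[[[0,0,0],[0,0,0],100]]'

```text
time_s: 9.43
eef_pos: [451.2, 226.5, 217.0]
ee_rot: [-0.0, 0.339, 0.941, 0.0]
force: [0.6, -0.5, -0.8]
grip_width: 0.994
grip_force: 0.0
```

```bash
python3 m.py 447.5 274 200 140
```

```text
t 9.425 pos [451.2 226.5 217. ] phi [-0.77   0.638] F [ 0.6 -0.5 -0.8] grip 0.994 0.0
shift cm [3.32 3.42 1.7 ] turn deg [ 0.01 -0.03  0.33]
```

step_arm --increments '[[[3.3,3.4,1.7],[0,0,0],100],[[3.3,3.4,1.7],[0,0,0],100],[[3.3,3.4,1.7],[0,0,0],100],[[3.3,3.4,1.7],[0,0,0],100]]'

```text
time_s: 9.93
eef_pos: [449.4, 269.4, 200.8]
ee_rot: [0.0, 0.343, 0.939, 0.0]
force: [0.4, -0.3, 0.6]
grip_width: 0.996
grip_force: 0.0
```

```bash
python3 m.py 447.5 274 105 140
python3 - <<'E'
from h import *
from rig import ctrl
import cv2
d=ctrl.capture("scene")
print(proj(d,ctrl.sense()["eef_pos"]),proj(d,[447.5,274,159]))
cv2.imwrite("pics/s5.png",np.clip(cv2.resize(d["img"][110:250,400:520],None,fx=4,fy=4,interpolation=cv2.INTER_CUBIC)*1.5,0,255).astype(np.uint8)[:,:,::-1])
E
```

```text
t 9.925 pos [449.4 269.4 200.8] phi [-0.765  0.644] F [ 0.4 -0.3  0.6] grip 0.996 0.0
shift cm [0.45 0.23 9.58] turn deg [ 0.03  0.03 -0.08]
[[455.65861657 156.20488152]] [[453.70825337 173.04778246]]
```

View pics/s5.png

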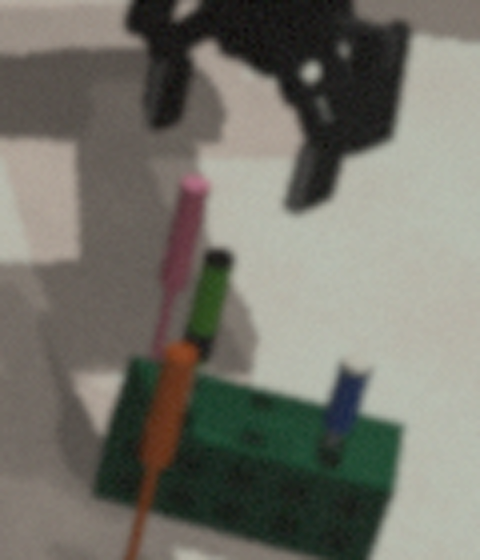

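The fingers straddle the green handle and are clear of the pink, orange and blue ones. Descending and gripping.

step_arm --increments '[[[0.45,0.25,2],[0,0,0],100],[[0.45,0.25,5],[0,0,0],100],[[0.45,0.25,8],[0,0,0],100],[[0.45,0.25,9.6],[0,0,0],100],[[0.45,0.25,9.6],[0,0,0],100],[[0.45,0.25,9.6],[0,0,0],100]]'

```text
time_s: 10.72
eef_pos: [447.8, 275.3, 105.6]
ee_rot: [0.001, 0.342, 0.94, 0.001]
force: [0.0, 0.0, 0.4]
grip_width: 0.996
grip_force: 0.0
```

```bash
python3 m.py 447.5 274 105 140
```

```text
t 10.725 pos [447.8 275.3 105.6] phi [-0.766  0.643] F [0.  0.  0.4] grip 0.996 0.0
shift cm [-0.07 -0.12  0.06] turn deg [ 0.1   0.06 -0.01]
```

step_arm --increments '[[[-0.07,-0.12,0],[0,0,0],40],[[-0.07,-0.12,0],[0,0,0],25],[[-0.07,-0.12,0],[0,0,0],0],[[-0.07,-0.12,0],[0,0,0],0],[[-0.07,-0.12,0],[0,0,0],0],[[-0.07,-0.12,0],[0,0,0],0],[[-0.07,-0.12,0],[0,0,0],0]]' --squeeze 60

```text
time_s: 11.6
eef_pos: [447.0, 273.9, 104.6]
ee_rot: [0.0, 0.342, 0.94, 0.0]
force: [-1.4, -0.5, 3.2]
grip_width: 0.171
grip_force: 58.3
```

```bash
python3 m.py 447.5 274 105 140
```

```text
t 11.6 pos [447.  273.9 104.6] phi [-0.766  0.643] F [-1.4 -0.5  3.2] grip 0.171 58.3
shift cm [-0.04  0.04 -0.04] turn deg [0.02 0.01 0.01]
```

Little side force. Lifting, 15.5 cm.

step_arm --increments '[[[0,0,-0.7],[0,0,0],0],[[0,0,-2],[0,0,0],0],[[0,0,-4],[0,0,0],0],[[0,0,-6.5],[0,0,0],0],[[0,0,-9.5],[0,0,0],0],[[0,0,-12.5],[0,0,0],0],[[0,0,-15.5],[0,0,0],0],[[0,0,-15.5],[0,0,0],0]]'

```text
time_s: 12.6
eef_pos: [447.4, 274.1, 262.1]
ee_rot: [0.002, 0.342, 0.94, 0.001]
force: [-0.2, 0.6, -0.6]
grip_width: 0.171
grip_force: 58.6
```

```bash
python3 m.py 545.4 -17 230 140
```

```text
t 12.6 pos [447.4 274.1 262.1] phi [-0.766  0.643] F [-0.2  0.6 -0.6] grip 0.171 58.6
shift cm [-26.21 -16.01   3.21] turn deg [0.22 0.14 0.01]
```

step_arm --increments '[[[-2,-1.2,0],[0,0,0],0],[[-6,-3.7,0],[0,0,0],0],[[-11,-6.7,0],[0,0,0],0],[[-16,-9.8,0],[0,0,0],0],[[-21,-12.8,2],[0,0,0],0],[[-25,-15.3,4],[0,0,0],0],[[-26.2,-16,5.5],[0,0,0],0],[[-26.2,-16,5.5],[0,0,0],0]]'

```text
time_s: 13.6
eef_pos: [544.0, -17.0, 203.1]
ee_rot: [-0.002, 0.342, 0.94, -0.0]
force: [0.6, 0.4, -0.7]
grip_width: 0.173
grip_force: 58.6
```

step_arm --increments '[[[0,0,0],[0,0,0],0],[[0,0,0],[0,0,0],0]]'

```text
time_s: 13.85
eef_pos: [544.8, -16.0, 205.3]
ee_rot: [0.001, 0.341, 0.94, 0.0]
force: [-0.4, 0.5, -0.9]
grip_width: 0.169
grip_force: 58.6
```

```bash
python3 m.py 545.4 -17 205 140
python3 - <<'E'
from h import *
from rig import ctrl
import cv2
p=ctrl.sense()["eef_pos"];o=[]
for n in("scene","top"):
    d=ctrl.capture(n);pickle.dump(d,open(n+"6.pkl","wb"))
    print(n,"tip exp",proj(d,p-[0,0,101]),"hole",proj(d,[545.4,-17,45]))
    x,y=proj(d,[545.4,-17,80])[0].astype(int); print(x-25,y-45)
    o.append(cv2.resize(d["img"][y-45:y+45,x-30:x+30],None,fx=6,fy=6,interpolation=cv2.INTER_CUBIC))
    print(n,"origin",x-30,y-45)
cv2.imwrite("pics/s6.png",np.clip(np.hstack(o)*1.6,0,255).astype(np.uint8)[:,:,::-1])
E
```

```text
t 13.85 pos [544.8 -16.  205.3] phi [-0.767  0.641] F [-0.4  0.5 -0.9] grip 0.169 58.6
shift cm [-0.12 -0.04  0.03] turn deg [0.04 0.06 0.1 ]
scene tip exp [[306.74179511 195.35280915]] hole [[306.1142795 216.549969 ]]
281 159
scene origin 276 159
top tip exp [[339.63735581 203.49463722]] hole [[339.99798665 206.37794301]]
315 159
top origin 310 159
```

View pics/s6.png

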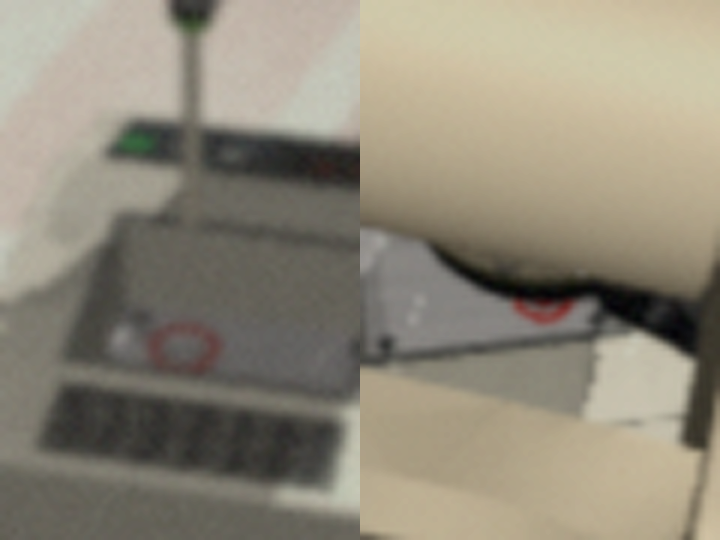

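The probe hangs nearly vertical with its tip at scene (308.1,196.4). The ring centre is at (306.6,216.9), so the tip sits about 2 mm too far in +y. The arm blocks the top view. I'll correct and lower to just above the floor for a direct comparison.

```bash
python3 m.py 545.4 -18.5 154 140
python3 - <<'E'
from h import *
d=pickle.load(open("scene6.pkl","rb"));I=d["img"][:,:,:].astype(float).sum(2)
for v in range(168,196,3): print(v,I[v,300:316].astype(int).tolist())
print(proj(d,[[545,-16,z] for z in(104,140,175)]))
E
```

```text
t 13.95 pos [544.8 -16.3 205. ] phi [-0.767  0.642] F [ 0.7 -0.1 -0.1] grip 0.172 58.6
shift cm [-0.18 -0.13  5.1 ] turn deg [0.03 0.05 0.08]
168 [343, 341, 345, 346, 340, 313, 263, 222, 229, 279, 326, 344, 348, 341, 349, 347]
171 [348, 340, 345, 348, 338, 317, 272, 225, 231, 273, 321, 342, 343, 345, 347, 344]
174 [348, 344, 350, 348, 340, 319, 269, 228, 224, 279, 325, 346, 346, 346, 349, 345]
177 [327, 327, 327, 328, 326, 304, 260, 223, 228, 277, 323, 346, 351, 344, 348, 345]
180 [127, 125, 127, 138, 138, 150, 163, 185, 184, 189, 191, 203, 212, 216, 235, 244]
183 [128, 114, 107, 109, 130, 136, 165, 179, 176, 151, 116, 106, 109, 125, 129, 126]
186 [226, 211, 197, 192, 190, 179, 177, 181, 177, 159, 133, 113, 109, 113, 115, 112]
189 [291, 288, 294, 284, 279, 255, 220, 201, 195, 187, 188, 190, 184, 175, 182, 181]
192 [283, 284, 269, 238, 202, 183, 188, 196, 191, 189, 189, 190, 192, 193, 194, 189]
195 [175, 162, 144, 137, 152, 150, 171, 183, 179, 172, 168, 168, 176, 170, 172, 179]
[[306.68977983 195.52414285]
 [306.74881341 181.89838552]
 [306.80898683 168.00953744]]
```

step_arm --increments '[[[-0.15,-0.1,0.5],[0,0,0],0],[[-0.15,-0.1,1.5],[0,0,0],0],[[-0.15,-0.1,2.8],[0,0,0],0],[[-0.15,-0.1,4],[0,0,0],0],[[-0.15,-0.1,4.8],[0,0,0],0],[[-0.15,-0.1,5],[0,0,0],0],[[-0.15,-0.1,5],[0,0,0],0],[[-0.15,-0.1,5],[0,0,0],0]]'

```text
time_s: 14.95
eef_pos: [545.4, -18.9, 154.8]
ee_rot: [0.0, 0.342, 0.94, 0.0]
force: [0.3, -0.4, -0.2]
grip_width: 0.171
grip_force: 58.6
```

```bash
python3 m.py 545.4 -18 125 140
python3 - <<'E'
from h import *
from rig import ctrl
import cv2
d=ctrl.capture("scene");p=ctrl.sense()["eef_pos"]
print("tip exp",proj(d,p-[0,0,101]),"hole",proj(d,[545.4,-17,45]))
cv2.imwrite("pics/s7.png",np.clip(cv2.resize(d["img"][185:230,276:336],None,fx=10,fy=10,interpolation=cv2.INTER_CUBIC)*1.6,0,255).astype(np.uint8)[:,:,::-1])
E
```

```text
t 14.95 pos [545.4 -18.9 154.8] phi [-0.766  0.643] F [ 0.3 -0.4 -0.2] grip 0.171 58.6
shift cm [0.06 0.06 2.98] turn deg [0.02 0.04 0.01]
tip exp [[305.32152437 213.3541235 ]] hole [[306.1142795 216.549969 ]]
```

View pics/s7.png

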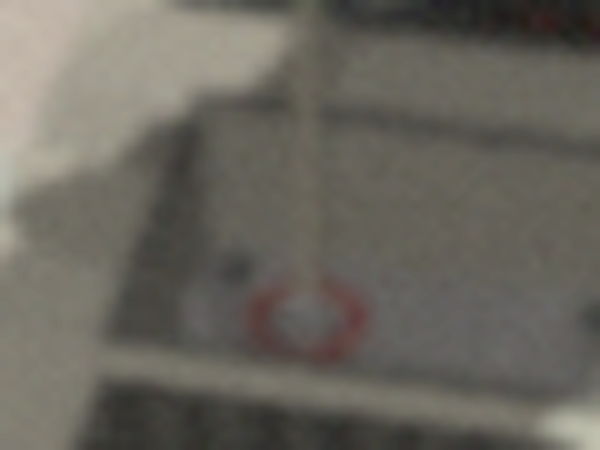

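The rod is centred on the ring laterally (306.2 for both), and the tip height matches. Descending into the hole.

step_arm --increments '[[[0,0,0.4],[0,0,0],0],[[0,0,0.8],[0,0,0],0],[[0,0,1.2],[0,0,0],0],[[0,0,1.6],[0,0,0],0],[[0,0,2.0],[0,0,0],0],[[0,0,2.2],[0,0,0],0],[[0,0,2.2],[0,0,0],0]]'

```text
time_s: 15.88
eef_pos: [545.2, -18.8, 132.3]
ee_rot: [-0.0, 0.342, 0.94, -0.0]
force: [0.5, -1.0, -0.6]
grip_width: 0.166
grip_force: 58.6
```

step_arm --increments '[[[0,0,0.1],[0,0,0],0],[[0,0,0.2],[0,0,0],0],[[0,0,0.3],[0,0,0],0],[[0,0,0.4],[0,0,0],0],[[0,0,0.4],[0,0,0],0]]'

```text
time_s: 16.5
eef_pos: [545.4, -18.8, 128.7]
ee_rot: [0.0, 0.342, 0.94, 0.0]
force: [-0.5, 0.7, 3.8]
grip_width: 0.167
grip_force: 59.1
```

step_arm --increments '[[[0,0,0.1],[0,0,0],0],[[0,0,0.2],[0,0,0],0],[[0,0,0.25],[0,0,0],0],[[0,0,0.25],[0,0,0],0]]' --squeeze 100

```text
time_s: 17.0
eef_pos: [545.4, -18.9, 126.2]
ee_rot: [0.0, 0.342, 0.94, 0.0]
force: [-0.4, 0.2, 6.4]
grip_width: 0.159
grip_force: 97.3
```

Force is rising as a spring would (3.8 to 6.4 N). I'll push until the bottom stop shows.

step_arm --increments '[[[0,0,0.1],[0,0,0],0],[[0,0,0.15],[0,0,0],0],[[0,0,0.15],[0,0,0],0]]'

```text
time_s: 17.38
eef_pos: [545.7, -19.0, 125.5]
ee_rot: [0.001, 0.342, 0.94, 0.0]
force: [-1.7, 0.6, 12.1]
grip_width: 0.166
grip_force: 97.5
```

step_arm --increments '[[[0,0,0.05],[0,0,0],0],[[0,0,0.05],[0,0,0],0],[[0,0,0.05],[0,0,0],0],[[0,0,0.05],[0,0,0],0]]'

```text
time_s: 17.88
eef_pos: [545.8, -19.0, 125.4]
ee_rot: [0.001, 0.342, 0.94, 0.0]
force: [-3.2, -0.2, 14.1]
grip_width: 0.161
grip_force: 97.8
```

The tool has stopped moving down at 14 N, well above the 7 N for full travel, so the button is bottomed and held. Handing in.

```bash
python3 -c "
from rig import ctrl
print(ctrl.finish_job())"
```

```text
the job is handed in; nothing more can be done
None
```

I handed the job in at about 18 s: the block stands upright on the cork mat, and the gripper still holds the green probe on the reset button, fully down going by the 14 N push against a hard stop.

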